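Pump up the vacuum hold-down

ROBOT

A 6-joint arm with a two-finger parallel gripper is mounted at the origin on a cart in front of the work surface, level with it; the furniture and walls round the work are solid. World frame = base frame: x ahead of the robot, y to its left, z up, the work surface at z = 0. Lengths are in m, angles in rad, forces in N, time in s.
With the tool pointing down it reaches from about 0.4 to 0.825 m from the base axis. Payload 7 kg.
Tool frame: the origin (TCP) lies between the finger pads; the fingertips stand 14 mm ahead of it and the grasp point (between the pads) lies 5 mm behind it; x points along the fingers, y is the direction in which the jaws open and shut, and the axes are right-handed (so a half turn about x gives the same grasp; the last joint's range is limited). The gripper opens to 88 mm and grips with 3 to 60 N. Pads are 19 mm wide; open, the fingers measure 130 mm over their backs; the gripper's body (78 mm by 193 mm) begins 47 mm behind the grasp point.
Start: joints at [1.573, 0.359, 0.012, 0, -1.224, -0.288], TCP at [0.19, 0.648, 0.241] pointing down, gripper open.
Joint ranges: [-3.07, 3.07], [-1.43, 2.12], [-1.02, 1.25], [-3.03, 1.67], [-3.05, -0], [-3.03, 3.03]. Speed limits (rad/s): [2.39, 2.39, 3.01, 3.14, 3.14, 3.14].

INTERFACE

Orientations are given as a 3x3 rotation matrix whose columns are the frame's x, y, z axes.
In Python, from plant import arm, snapshot gives the robot as it stands.
- The arm moves only by the shell command python3 -m pendant 'ROWS'. ROWS is JSON, one flat list of numbers, 7 for each row, row after row: the turn, a rotation vector about the tool's x, y, z in rad, then the shift along the tool's x, y, z in cm, then the closure, from 0 (fully open) to 1 (shut). A call has 1 to 12 rows; each row shifts and turns the commanded pose from where the row before left it, along the tool's axes as they then stand; what a row does not reach is not made up. A row lasts 1/12 s, in which the tool goes at most 41.7 mm and 7.16 degrees, less where a joint would pass 70% of its speed; a pose out of reach is approached as far as the arm can. A call is refused whole if a number of a shift passes 4.17 or a number of a turn 0.125, either way. A call with a gripper value outside its range is refused whole. The fingers move at their own pace and stop on an object; the grip force is fixed at half the most. Time passes only in rows, so rows that do not move let the fingers close. It gives the time, the measured TCP pose, the force and the opening at its end, in the units of the state.
- arm.get_obs(): the state, without advancing time (a new reading comes with each control period).
- snapshot(name): name is "scene" or "side" or "wrist"; returns a dict with "frame" (480x640x3 uint8, red, green, blue), "camera_matrix" (3x3 intrinsics, pixels), "eye" and "orientation" of the camera in the world. Camera axes: x right, y down, z forward; pixel columns grow to the right and rows downward; lengths in m; the calibration is good to about 2 mm. The wrist camera is an equidistant fisheye: a pixel r from the principal point sees the ray r / f radians off the axis. A picture is of the moment at which its call begins. There is no depth.
- arm.close_job(): hands the job in, once; it reports no verdict.
The state is a dict: "clock": time; "joint_positions": joint angles; "dq": joint speeds; "effort": joint torques, N m; "tcp_pos": TCP position; "ee_rot": TCP orientation; "contact_force": force on the tool from outside, world axes, zero at the start; "ft_torque": the same for the moment, N m; "finger_gap": opening from 0.0 (shut) to 1.0 (fully open).
Only numpy, scipy, OpenCV 4.12 (cv2) and the standard library are available. Lean on these libraries where they do the work, as an engineer would, in place of code of your own. Each camera call takes 0.05 s, during which the arm holds its last target.

TASK

Get the hand-pumped hold-down block ready to hold the gear on its pad for measuring: with a fingertip push the vent lever all the way over, away from the robot, to shut it, then press the black mushroom plunger all the way down and let it spring fully back up, again and again, until the indicator pin beside it stands fully out (the dark band round its foot shows). Finish with the plunger fully up. Only push with the fingers: grasp and lift nothing, do not touch the pin, do not work the plunger while the vent is open, and leave the gear on its pad and the weight, ring gauge and stepped shaft round the block where they are.

Things in the scene. Friction and masses are not known exactly. Their poses are not given: they have to be found in the camera images.
- pump: fixed hold-down block on a base plate 94 x 240 x 12 mm; origin on the table, x to its back (away from the robot, +-0.5 rad), z up. Along its y, all at x 0: grey housing y -106 to -1 mm, 64 mm deep, top at z 70, with plunger (y -75) and pin (y -20); pad with gear (y 35); vent lever (y 95) on a block 70 x 50 mm, top z 37, hinge barrel to z 47
- vent_lever (a joint): vent lever: steel bar with a black ball of radius 13 mm, hinged along the block's y 34 mm above the table; ball centre 60 mm from the hinge. 0 = open, leaning 0.5 rad to the block's -x (towards the robot); 1.0 rad = shut, at its stop, leaning 0.5 rad to +x. Starts at 0 to 0.25 rad, moves under about 1 N at the ball, stays where it is left
- vent_lever_tip (a point): centre of the vent lever's ball, about 87 mm above the table when the lever leans fully to either side, 94 mm when upright
- plunger (a joint): plunger travel in m: 0 = fully up (sprung), 0.020 = fully down at its stop; the spring takes about 5 N to start and 10 to 14 N fully down
- plunger_top (a point): centre of the top of the plunger's black mushroom head (34 mm across, slightly domed), 125 mm above the table when up and 105 mm when fully down; it moves straight down when pressed
- indicator_pin (a joint): rise of the indicator pin in m: starts at 0 to 0.009, fully out at about 0.028. A ratchet lifts it about 7 mm at each full plunger stroke (the first 5 to 12 mm), mostly late in the downstroke; it stays by friction. The next tooth is caught only if the plunger comes right back up; short strokes may lift it little or not at all. Takes 3 or 4 full strokes; more do nothing and no harm
- pin_top (a point): centre of the top of the steel indicator pin (10 mm across); 76 mm above the table at joint value 0, 104 mm when fully out; a 4 mm dark band round its foot then shows just above the bush in the housing's top
- gear: small bronze gear, 36 mm across, 16 mm high with its hub, lying loose on the rubber pad; origin at the centre of its underside, 16 mm above the table
- weight: brass knobbed weight, 30 mm across, 40 mm high, standing loose behind the block; origin at the centre of its underside
- ring_gauge: plain steel ring, 48 mm across, 18 mm high, lying loose behind the block; origin at the centre of its underside
- shaft: stepped steel shaft, 20 mm across, 47 mm high, standing loose in front of the block; origin at the centre of its underside
Not all that is in view belongs to the job. Leave any pink or red look-alike of the gear alone.

How it is judged:
On the way, in this order (a step that is already met when the one before it is completed fails the run):
1. the vent lever is pushed shut (value of joint vent_lever above 0.88 rad), for 0.1 s.
2. the plunger is pressed down (value of joint plunger above 0.015 m).
3. the plunger has come back up (value of joint plunger below 0.003 m).
4. the plunger is pressed down again (value of joint plunger above 0.015 m).
5. the pin is fully out and the plunger back up (value of joint indicator_pin above 0.0255 m and value of joint plunger below 0.003 m).
At the end, for the whole second after the job is handed in: the indicator pin stands at least 25.5 mm out of its 28 mm, the plunger is back up within 3 mm, the vent lever is shut (over 0.88 of 1.0 rad), the gear still lies on its pad within 10 mm of where it was, and the weight, ring gauge and shaft are within 15 mm of where they stood (all of step 5 and value of joint vent_lever above 0.88 rad and z of gear in the frame of pump below 0.018 m and distance of gear from where it was at the start of the episode below 0.01 m and distance of each of weight, ring_gauge, shaft from where it was at the start of the episode below 0.015 m); the robot touches nothing.
It fails at once if the plunger is worked while the vent is open (value of joint plunger above 0.008 m and value of joint vent_lever below 0.8 rad).
It fails at once if the pin is touched (contact force between indicator_pin and the arm above 0.5 N).
It fails at once if the pin is touched by the fingers (contact force between indicator_pin and the fingers above 0.5 N).
It fails at once if the gear is lifted or pushed off its pad (distance of gear from where it was at the start of the episode above 0.012 m or z of gear in the frame of pump above 0.022 m).
It fails at once if a bystander is lifted, tipped or pushed away (distance of any of weight, ring_gauge, shaft from where it was at the start of the episode above 0.02 m or angle between any of weight, shaft's own z axis and vertical above 0.5 rad).
It also fails if it takes over 48 s, if anything falls off the work surface, if the arm or the gripper's body presses on something with over 40 N, if the wrist force passes 120 N, or if a joint passes its speed limit or range.

## Working session

There is one attempt and no reset: what is moved stays moved. The work goes in short steps, Python scripts to look and compute and a shell command to move; the robot and the scene stay as the last step left them, time stands still between calls to the robot, and variables do not carry over. Pictures are saved under pics/ and viewed, and the job is handed in when it is done.

```bash
mkdir -p pics; ls; python3 - <<'E'
from plant import arm, snapshot
import cv2
o=arm.get_obs()
for k in o: print(k,o[k])
for n in ["scene","side","wrist"]:
    s=snapshot(n); cv2.imwrite(f"pics/{n}0.png",s["frame"][:,:,::-1]); print(n,s["camera_matrix"],s["eye"],s["orientation"])
E
```

```text
pics
clock 0.0
joint_positions [ 1.57310095e+00  3.59361902e-01  1.10596375e-02 -3.48486068e-04
 -1.22409186e+00 -2.88154944e-01]
dq [ 8.27511265e-04 -5.79919106e-04 -1.99042532e-05  6.48987293e-04
 -1.20637036e-03  1.14755205e-03]
effort [ 8.34954608e-05 -5.82722247e+01  2.93058103e+01  6.99725792e+00
  6.95596682e-03 -1.44915562e-04]
tcp_pos [0.19018971 0.64716687 0.23963946]
ee_rot [[-3.24067178e-04 -2.82086969e-01 -9.59388783e-01]
 [-1.59853006e-03 -9.59387461e-01  2.82087121e-01]
 [-9.99998670e-01  1.62502698e-03 -1.40018511e-04]]
contact_force [-0.34791858  0.11964587 -0.16021136]
ft_torque [-0.01520665  0.00806638 -0.06012357]
finger_gap 0.9984274860214504
scene [[489.92728799   0.         320.66956308]
 [  0.         489.92728799 245.65067623]
 [  0.           0.           1.        ]] [-0.07606809  0.36689405  0.5468409 ] [[-0.4668191  -0.43793993  0.76830238]
 [-0.88433429  0.23679372 -0.40234511]
 [-0.00572619 -0.86725852 -0.49782513]]
side [[619.24949978   0.         305.50995273]
 [  0.         619.24949978 239.04268402]
 [  0.           0.           1.        ]] [0.27066954 0.68245979 0.60455442] [[-0.90666346 -0.23564855  0.3499016 ]
 [-0.42171928  0.52731407 -0.73762641]
 [-0.01068745 -0.81633917 -0.57747393]]
wrist [[371.64829954   0.         316.8830413 ]
 [  0.         371.64829954 232.15426239]
 [  0.           0.           1.        ]] [0.26115751 0.6263076  0.38625148] [[-2.81217927e-01 -9.22555116e-01 -2.64213051e-01]
 [-9.59643805e-01  2.70491455e-01  7.69294523e-02]
 [ 4.95712977e-04  2.75184359e-01 -9.61391347e-01]]
```

View pics/scene0.png

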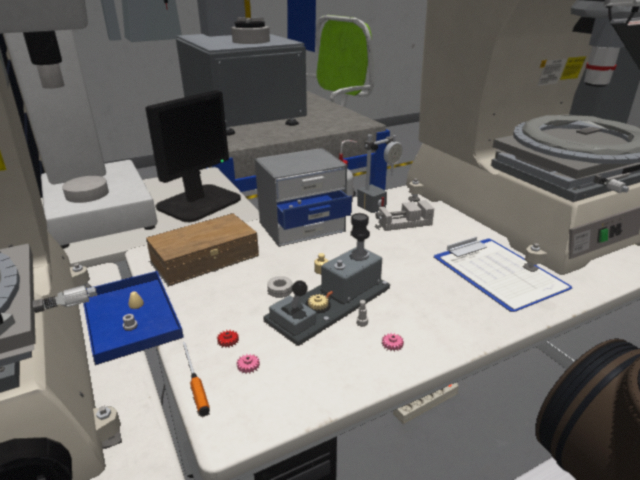

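View pics/side0.png

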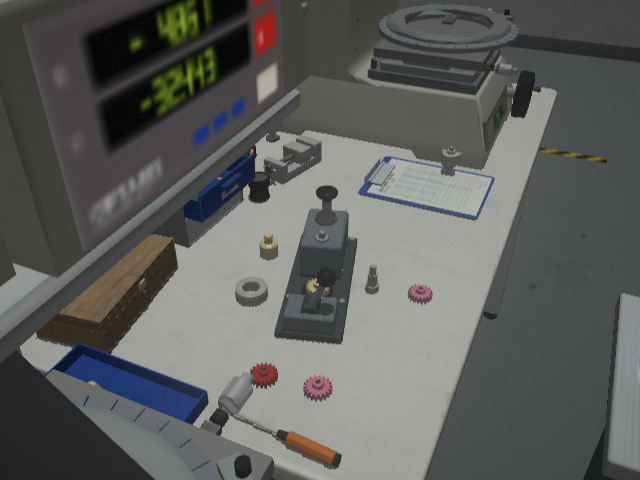

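View pics/wrist0.png

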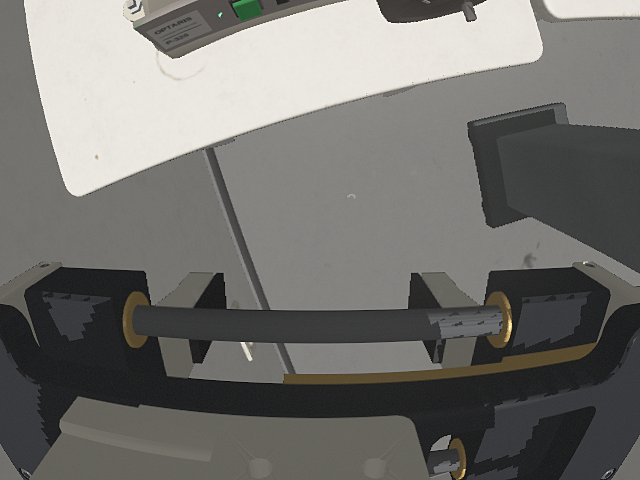

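```bash
python3 - <<'E'
import cv2, numpy as np
a=cv2.imread("pics/scene0.png")[200:350,220:420]; b=cv2.imread("pics/side0.png")[170:350,220:460]
cv2.imwrite("pics/crop_a.png",cv2.resize(a,None,fx=4,fy=4,interpolation=cv2.INTER_CUBIC))
cv2.imwrite("pics/crop_b.png",cv2.resize(b,None,fx=3.3,fy=3.3,interpolation=cv2.INTER_CUBIC))
E
```

```text
(no output)
```

View pics/crop_a.png

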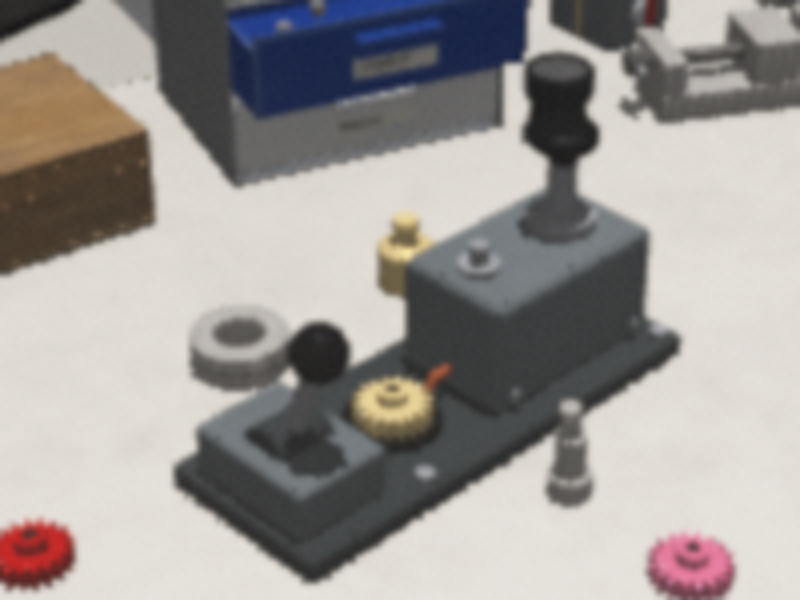

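View pics/crop_b.png

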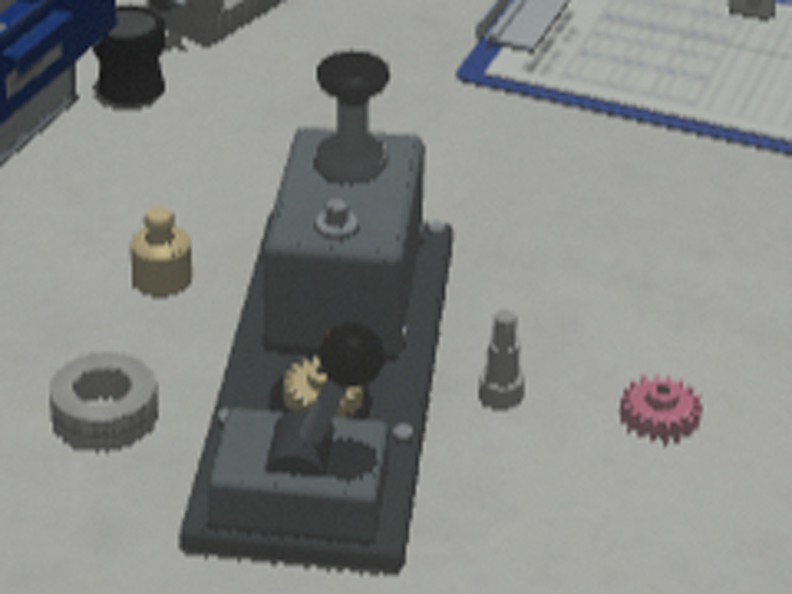

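```bash
cat > h.py <<'E'
import numpy as np
C={'scene':([489.927,320.67,245.65],[-0.07606809,0.36689405,0.5468409],[[-0.4668191,-0.43793993,0.76830238],[-0.88433429,0.23679372,-0.40234511],[-0.00572619,-0.86725852,-0.49782513]]),
'side':([619.249,305.51,239.04],[0.27066954,0.68245979,0.60455442],[[-0.90666346,-0.23564855,0.3499016],[-0.42171928,0.52731407,-0.73762641],[-0.01068745,-0.81633917,-0.57747393]])}
def ray(c,p):
    (f,cx,cy),e,R=C[c]; d=np.array(R)@[(p[0]-cx)/f,(p[1]-cy)/f,1]; return np.array(e),d/np.linalg.norm(d)
def plane(c,p,z):
    e,d=ray(c,p); return e+d*(z-e[2])/d[2]
def tri(p,q):
    e1,d1=ray('scene',p); e2,d2=ray('side',q)
    t=np.linalg.lstsq(np.c_[d1,-d2],e2-e1,rcond=None)[0]
    a=e1+t[0]*d1;b=e2+t[1]*d2; return (a+b)/2,np.linalg.norm(a-b)
def proj(c,X):
    (f,cx,cy),e,R=C[c]; v=np.array(R).T@(np.array(X)-e); return v[:2]/v[2]*f+[cx,cy]
E
python3 - <<'E'
from h import *
np.set_printoptions(precision=4,suppress=True)
A=lambda u,v:(220+u/4,200+v/4)
B=lambda u,v:(220+u/3.3,170+v/3.3)
for n,a,b,z in [('head',(562,128),(353,72),.122),('ball',(319,352),(352,354),.09),('pin',(480,245),(337,205),.08),('gear',(392,395),(325,378),.03),
  ('shaft',(572,405),(505,315),.047),('weight',(405,218),(159,214),.04),('ring',(240,330),(104,378),.018)]:
    print(n,*tri(A(*a),B(*b)),plane('scene',A(*a),z),plane('side',B(*b),z))
# base plate corners z=.012 side
print([plane('side',B(*b),.012) for b in [(182,545),(403,565),(453,228)]],[plane('scene',A(*b),.012) for b in [(178,473),(312,572),(680,342)]])
E
```

```text
head [ 0.5868 -0.0619  0.122 ] 0.003084753173023344 [ 0.5893 -0.064   0.122 ] [ 0.5856 -0.0592  0.122 ]
ball [0.5197 0.0939 0.0915] 0.0013930530723206807 [0.5227 0.0923 0.09  ] [0.52   0.0932 0.09  ]
pin [ 0.5725 -0.0115  0.0827] 0.0016515636052016266 [ 0.5775 -0.0147  0.08  ] [ 0.5734 -0.0139  0.08  ]
gear [0.554  0.0434 0.0302] 0.00231292975187653 [0.5557 0.0421 0.03  ] [0.5532 0.0448 0.03  ]
shaft [ 0.4901 -0.01    0.0476] 0.0020121607457224567 [ 0.4921 -0.0116  0.047 ] [ 0.4897 -0.0093  0.047 ]
weight [ 0.6728 -0.0262  0.0399] 0.001631671000542124 [ 0.6739 -0.027   0.04  ] [ 0.672  -0.0249  0.04  ]
ring [0.6478 0.0759 0.0211] 0.0005274492078353758 [0.6516 0.0744 0.018 ] [0.65   0.0723 0.018 ]
[array([0.572 , 0.1476, 0.012 ]), array([0.4847, 0.1209, 0.012 ]), array([ 0.5515, -0.1092,  0.012 ])] [array([0.571 , 0.1396, 0.012 ]), array([0.4851, 0.1159, 0.012 ]), array([ 0.5503, -0.1107,  0.012 ])]
```

```bash
python3 - <<'E'
from h import *
np.set_printoptions(precision=3,suppress=True)
print(tri((93,291),(222,408)))
for p in [(87,355),(98,445),(205,475),(45,450),(20,245)]: print(p,plane('scene',p,0),plane('scene',p,.2))
for p in [(80,350),(270,465),(240,480),(290,100)]: print(p,plane('side',p,.0),plane('side',p,.3))
E
```

```text
(array([0.49 , 0.393, 0.192]), np.float64(0.02291070670505577))
(87, 355) [0.633 0.424 0.   ] [0.374 0.403 0.2  ]
(98, 445) [0.441 0.429 0.   ] [0.252 0.406 0.2  ]
(205, 475) [0.332 0.317 0.   ] [0.183 0.335 0.2  ]
(45, 450) [0.466 0.491 0.   ] [0.268 0.445 0.2  ]
(20, 245) [1.094 0.522 0.   ] [0.666 0.465 0.2  ]
(80, 350) [0.806 0.271 0.   ] [0.541 0.475 0.3  ]
(270, 465) [0.489 0.322 0.   ] [0.381 0.501 0.3  ]
(240, 480) [0.51  0.353 0.   ] [0.391 0.516 0.3  ]
(290, 100) [ 0.924 -0.615  0.   ] [0.6   0.029 0.3  ]
```

Candidates for the lever ball: black ball in scene at (300,288), side at (327,277). The plunger head is at scene (360,232), side (327,191). The look-alike is a loose black knob behind it, at scene (360,219), side (259,186), standing on the table. The plunger is the one with a steel stem rising from the housing, which the crops confirm. The pink and red gears, at scene (228,338), (248,363) and (392,341), are decoys.

```bash
python3 -m pendant '[0,0,0,0,2.9,-1.5,1, 0,0,0,0,2.9,-1.5,1, 0,0,0,0,2.9,-1.5,1, 0,0,0,0,2.9,-1.5,1, 0,0,0,0,2.9,-1.5,1, 0,0,0,0,2.9,-1.5,1, 0,0,0,0,2.9,-1.5,1, 0,0,0,0,2.9,-1.5,1]'
```

```text
clock: 0.82
tcp_pos: [0.2401, 0.3894, 0.2403]
ee_rot: [[-0.0, -0.282, -0.959], [-0.0, -0.959, 0.282], [-1.0, 0.0, 0.0]]
contact_force: [0.7, 0.2, 0.3]
finger_gap: 0.454
```

```bash
python3 -m pendant '[0,0,0,0,2.33,-3.06,1, 0,0,0,0,2.33,-3.06,1, 0,0,0,0,2.33,-3.06,1, 0,0,0,0,2.33,-3.06,1, 0,0,0,0,2.33,-3.06,1, 0,0,0,0,2.33,-3.06,1, 0,0,0,0,2.33,-3.06,1, 0,0,0,0,2.33,-3.06,1, 0,0,0,0,2.33,-3.06,1, 0,0,0,0,2.33,-3.06,1]'; python3 -m pendant '[-0.114,0,0,0,0,0,1,-0.114,0,0,0,0,0,1,-0.114,0,0,0,0,0,1,-0.114,0,0,0,0,0,1,-0.114,0,0,0,0,0,1,0,0,0,0,0,0,1]'; python3 - <<'E'
from plant import snapshot,arm
import cv2
for n in ["scene","side","wrist"]:
    cv2.imwrite(f"pics/{n}1.png",snapshot(n)["frame"][:,:,::-1])
E
```

```text
clock: 1.65
tcp_pos: [0.4686, 0.0795, 0.2407]
ee_rot: [[0.0, -0.282, -0.959], [0.0, -0.959, 0.282], [-1.0, -0.001, -0.0]]
contact_force: [0.5, 1.9, 0.8]
finger_gap: -0.0
clock: 2.15
tcp_pos: [0.4678, 0.0812, 0.2404]
ee_rot: [[-0.0, 0.285, -0.959], [-0.0, -0.959, -0.285], [-1.0, -0.0, 0.0]]
contact_force: [-0.7, 1.0, -0.8]
finger_gap: 0.004
```

View pics/scene1.png

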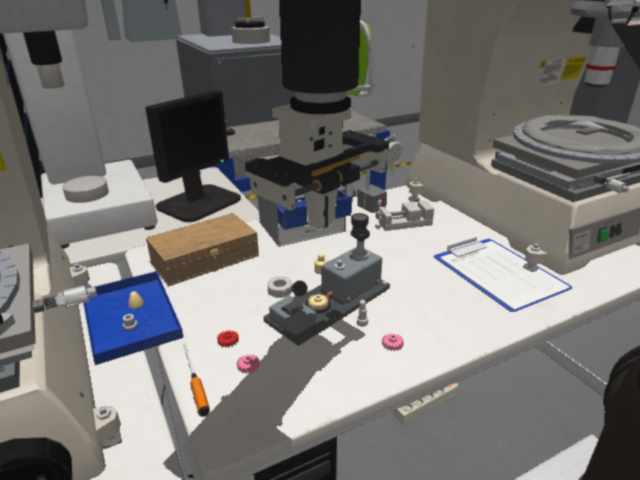

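View pics/side1.png

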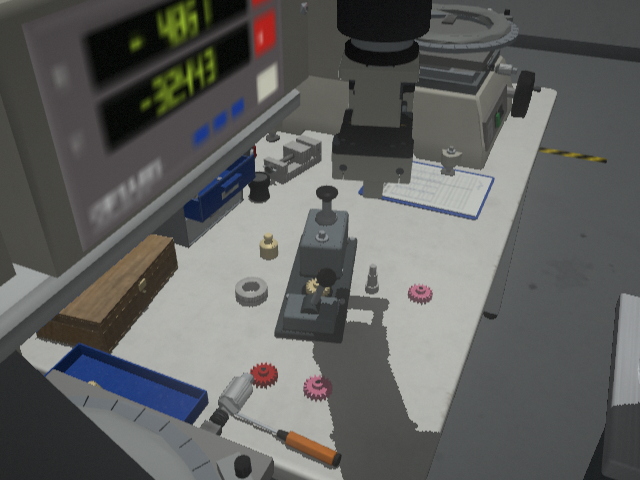

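View pics/wrist1.png

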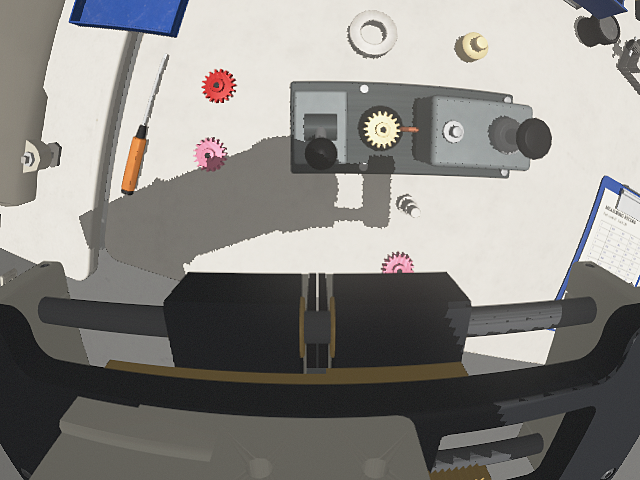

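The wrist view shows the lever ball at (321,152), in line with the closed fingers at column 317. The tool is in front of the lever, so I'm descending.

```bash
python3 -m pendant '[0,0,0,2.9,0,0,1,0,0,0,2.9,0,0,1,0,0,0,2.9,0,0,1,0,0,0,2.9,0,0,1,0,0,0,2.9,0,0,1,0,0,0,0,0,0,1]'; python3 - <<'E'
from plant import snapshot,arm
import cv2
for n in ["scene","side"]:
    f=snapshot(n)["frame"][:,:,::-1]; f=f[160:340,230:470] 
    cv2.imwrite(f"pics/{n}2.png",cv2.resize(f,None,fx=3,fy=3,interpolation=cv2.INTER_CUBIC))
E
```

```text
clock: 2.8
tcp_pos: [0.4647, 0.0798, 0.091]
ee_rot: [[-0.008, 0.277, -0.961], [-0.004, -0.961, -0.277], [-1.0, 0.001, 0.008]]
contact_force: [-0.3, -0.5, -0.9]
finger_gap: -0.001
```

View pics/scene2.png

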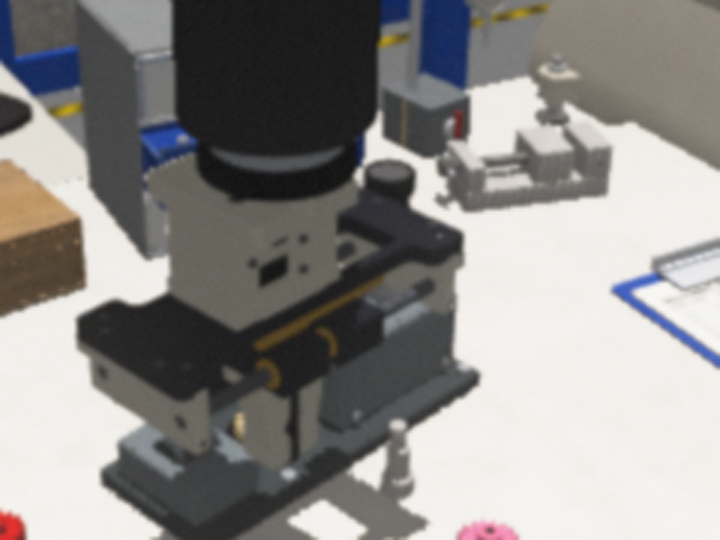

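View pics/side2.png

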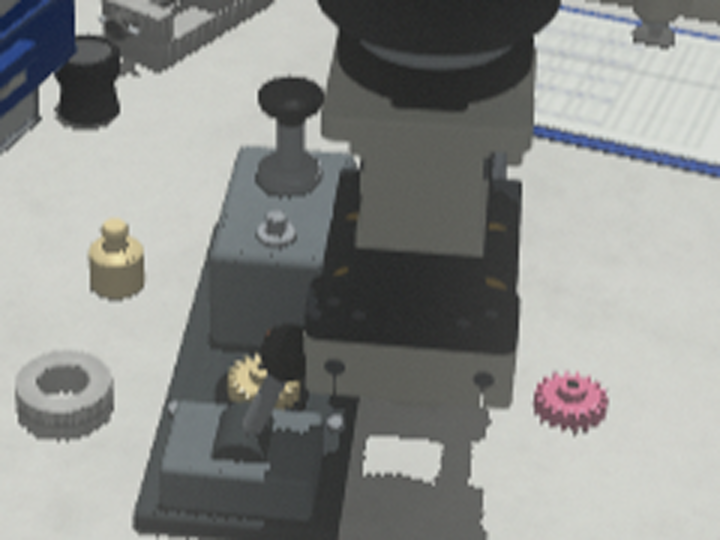

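Fingers are in front of the ball at the right height. I'm pushing forward, away from the robot.

```bash
python3 -m pendant '[0,0,0,0,0,-1,1,0,0,0,0,0,-1,1,0,0,0,0,0,-1,1,0,0,0,0,0,-1,1,0,0,0,0,0,-1,1]';python3 -m pendant '[0,0,0,0,0,-0.7,1,0,0,0,0,0,-0.7,1,0,0,0,0,0,-0.7,1,0,0,0,0,0,0,1]'; python3 - <<'E'
from plant import snapshot,arm
import cv2
for n in ["side"]:
    f=snapshot(n)["frame"][:,:,::-1]; f=f[160:340,230:470] 
    cv2.imwrite(f"pics/{n}3.png",cv2.resize(f,None,fx=3,fy=3,interpolation=cv2.INTER_CUBIC))
f=snapshot("wrist")["frame"][:,:,::-1];cv2.imwrite("pics/wrist3.png",f)
E
```

```text
clock: 3.32
tcp_pos: [0.5173, 0.0957, 0.0963]
ee_rot: [[0.001, 0.28, -0.96], [0.0, -0.96, -0.28], [-1.0, -0.0, -0.001]]
contact_force: [-1.3, -0.7, 1.2]
finger_gap: 0.003
clock: 3.65
tcp_pos: [0.5374, 0.1017, 0.0953]
ee_rot: [[0.0, 0.28, -0.96], [-0.0, -0.96, -0.28], [-1.0, 0.0, -0.0]]
contact_force: [-0.3, 0.2, 0.1]
finger_gap: 0.005
```

View pics/side3.png

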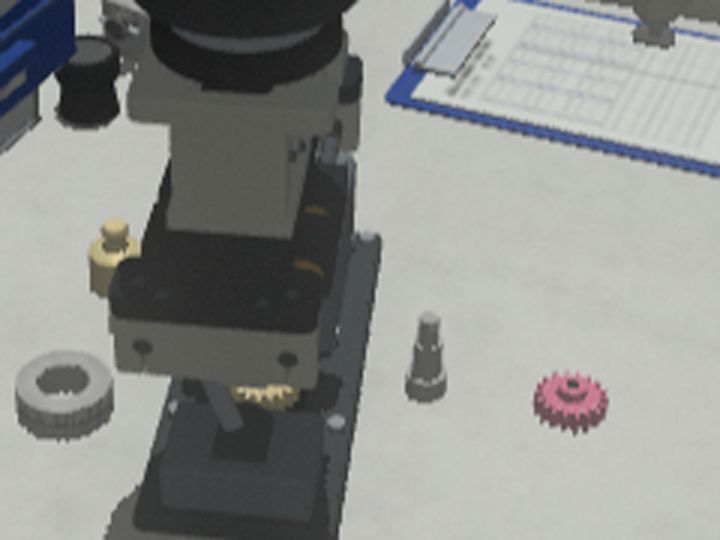

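View pics/wrist3.png

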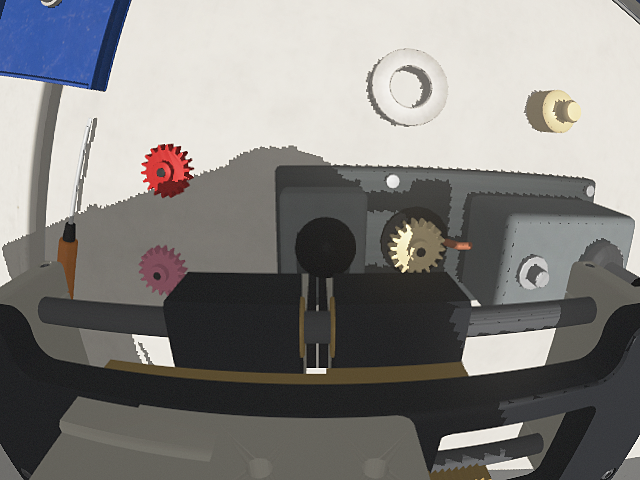

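The lever is now leaning away and the ball is touching the fingertips in the wrist view at (325,245). I'm pushing on slowly to the stop, watching the force.

```bash
for i in 1 2 3 ; do python3 -m pendant '[0,0,0,0,0,-0.3,1,0,0,0,0,0,0,1]' | grep -E "tcp|force"; done
```

```text
tcp_pos: [0.5389, 0.1021, 0.0955]
contact_force: [-0.7, 0.4, 0.3]
tcp_pos: [0.5419, 0.103, 0.0955]
contact_force: [-1.1, -0.1, -0.8]
tcp_pos: [0.545, 0.1039, 0.0955]
contact_force: [-0.9, 0.1, -0.9]
```

```bash
for i in 1 2 3 ; do python3 -m pendant '[0,0,0,0,0,-0.3,1,0,0,0,0,0,0,1]' | grep -E "tcp|force"; done
```

```text
tcp_pos: [0.5462, 0.104, 0.0952]
contact_force: [-7.6, -0.2, 2.7]
tcp_pos: [0.5469, 0.1037, 0.0948]
contact_force: [-12.6, -3.4, 7.3]
tcp_pos: [0.5475, 0.1033, 0.0944]
contact_force: [-17.4, -5.6, 11.5]
```

At the stop: the force is rising and the tool has halted. Backing off, raising, then checking.

```bash
python3 -m pendant '[0,0,0,0,0,1.5,1,0,0,0,0,0,2.5,1,0,0,0,0,0,2,1,0,0,0,-3,0,0,1,0,0,0,-4,0,0,1,0,0,0,-1,0,0,1,0,0,0,0,0,0,1]'; python3 - <<'E'
from plant import snapshot,arm
import cv2
for n in ["side"]:
    f=snapshot(n)["frame"][:,:,::-1]; f=f[160:340,230:470] 
    cv2.imwrite(f"pics/{n}4.png",cv2.resize(f,None,fx=3,fy=3,interpolation=cv2.INTER_CUBIC))
s=snapshot("wrist");cv2.imwrite("pics/wrist4.png",s["frame"][:,:,::-1])
print(s["eye"],s["orientation"].tolist())
E
```

```text
clock: 5.33
tcp_pos: [0.4986, 0.0908, 0.1801]
ee_rot: [[0.008, 0.281, -0.96], [0.004, -0.96, -0.281], [-1.0, -0.001, -0.009]]
contact_force: [0.3, -0.1, -0.1]
finger_gap: 0.008
[0.56762474 0.11072408 0.32488064] [[0.28153497679216566, -0.9239186120724758, -0.2590607170311716], [-0.9595490604715122, -0.27161788988536606, -0.07408996181979997], [-0.001912430619144405, 0.26944038331380676, -0.9630151724915013]]
```

View pics/side4.png

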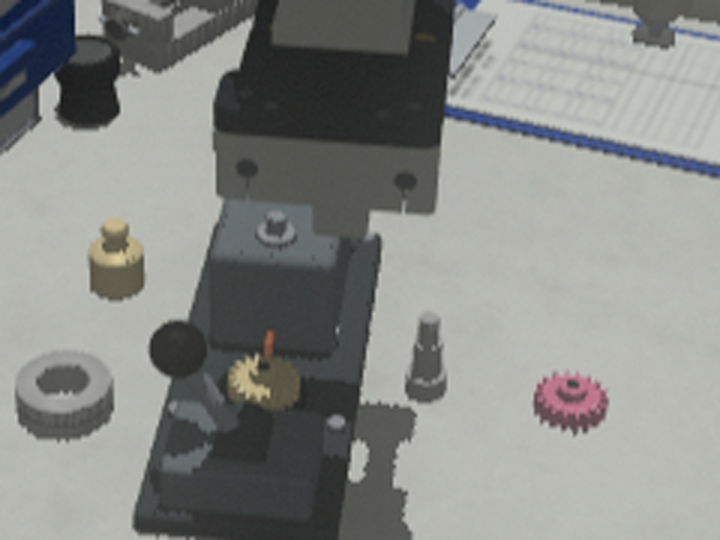

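View pics/wrist4.png

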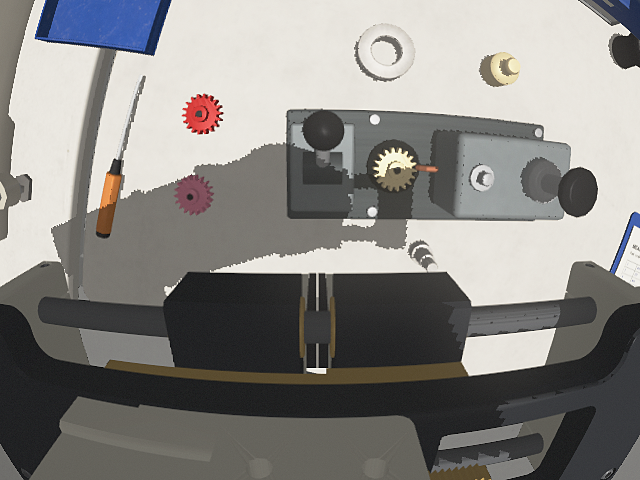

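```bash
python3 - <<'E'
from h import *
np.set_printoptions(precision=4,suppress=True)
e=np.array([0.56762474,0.11072408,0.32488064]);R=np.array([[0.28153,-0.92392,-0.25906],[-0.95955,-0.27162,-0.07409],[-0.00191,0.26944,-0.96302]])
def w(p,z):
    v=np.array(p)-[316.88,232.15]; r=np.linalg.norm(v);t=r/371.65
    d=R@np.r_[v/r*np.sin(t),np.cos(t)]; return e+d*(z-e[2])/d[2]
O=np.array([.566,.0095]);y=np.array([-.277,.961]);x=np.array([.961,.277])
for n,P in [('ball side',plane('side',(289.3,276.3),.0867)),('ball w',w((323,130),.0867)),('head w',w((577,191),.122)),('pin w',w((482,175),.08)),('gear w',w((393,168),.03))]:
    d=P[:2]-O; print(n,P,'pump',d@x,d@y)
E
```

```text
ball side [0.5679 0.1079 0.0867] pump 0.029070562345031078 0.09407045308131165
ball w [0.5691 0.1076 0.0867] pump 0.03010944256418675 0.09341063084842657
head w [ 0.5885 -0.0616  0.122 ] pump 0.0019341567823821057 -0.07457295316558256
pin w [ 0.5748 -0.0082  0.08  ] pump 0.0035953389757302934 -0.01942105797893132
gear w [0.557  0.0444 0.03  ] pump 0.0009764344010560795 0.03604000533282539
```

The ball is at pump x +29 mm, which is lean 0.5 rad, so the vent is shut. Next I'm moving over the plunger at (0.5875, -0.0617).

```bash
python3 -m pendant '[0,0,0,0,2.86,-0.71,1,0,0,0,0,2.86,-0.71,1,0,0,0,0,2.86,-0.71,1,0,0,0,0,2.86,-0.71,1,0,0,0,0,2.86,-0.71,1,0,0,0,0,2.86,-0.71,1,0,0,0,0,0,0,1]';  python3 - <<'E'
from plant import snapshot,arm
import cv2
s=[]
for n in ["scene","side"]:
    f=snapshot(n)["frame"][:,:,::-1]; f=f[140:320,240:440] 
    s.append(cv2.resize(f,None,fx=2,fy=2,interpolation=cv2.INTER_CUBIC))
cv2.imwrite("pics/p5.png",cv2.hconcat(s))
E
```

```text
clock: 6.02
tcp_pos: [0.5863, -0.0669, 0.1736]
ee_rot: [[-0.002, 0.278, -0.961], [-0.001, -0.961, -0.278], [-1.0, 0.001, 0.002]]
contact_force: [-0.3, 0.2, 0.5]
finger_gap: 0.006
```

View pics/p5.png

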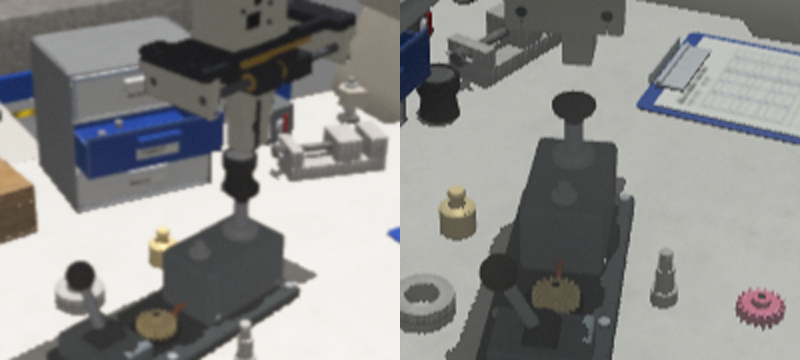

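```bash
python3 -m pendant '[0,0,0,0,-0.4,0,1,0,0,0,1.6,0,0,1,0,0,0,1.6,0,0,1,0,0,0,0,0,0,1]'; for i in 1 2 3 4; do python3 -m pendant '[0,0,0,0.5,0,0,1,0,0,0,0,0,0,1]' | grep -E "tcp|force"; done
```

```text
clock: 6.45
tcp_pos: [0.5813, -0.0583, 0.1406]
ee_rot: [[-0.005, 0.281, -0.96], [0.0, -0.96, -0.281], [-1.0, -0.001, 0.004]]
contact_force: [-1.3, 0.3, -0.9]
finger_gap: 0.007
tcp_pos: [0.5835, -0.0586, 0.1387]
contact_force: [-0.8, 1.8, 2.3]
tcp_pos: [0.5841, -0.0589, 0.1344]
contact_force: [-2.4, 2.6, 5.8]
tcp_pos: [0.5843, -0.059, 0.1297]
contact_force: [-2.8, 2.8, 7.6]
tcp_pos: [0.5843, -0.059, 0.125]
contact_force: [-4.0, 2.8, 9.8]
```

```bash
for i in 1 2 3; do python3 -m pendant '[0,0,0,0.4,0,0,1,0,0,0,0,0,0,1]' | grep -E "tcp|force"; done
```

```text
tcp_pos: [0.5843, -0.059, 0.1213]
contact_force: [-4.9, 2.9, 11.9]
tcp_pos: [0.5844, -0.059, 0.1186]
contact_force: [-7.3, 3.7, 17.0]
tcp_pos: [0.5848, -0.0591, 0.1181]
contact_force: [-17.7, 6.7, 44.4]
```

Fully down at z 0.118, where the force jumped. Lifting off, then a second stroke.

```bash
python3 -m pendant '[0,0,0,-1,0,0,1,0,0,0,-1,0,0,1,0,0,0,-1,0,0,1,0,0,0,0,0,0,1,0,0,0,0,0,0,1]'; python3 -m pendant '[0,0,0,1,0,0,1,0,0,0,1,0,0,1,0,0,0,0.5,0,0,1,0,0,0,0.25,0,0,1,0,0,0,0,0,0,1]'; python3 -m pendant '[0,0,0,-1,0,0,1,0,0,0,-1,0,0,1,0,0,0,-0.75,0,0,1,0,0,0,0,0,0,1,0,0,0,0,0,0,1]'; python3 - <<'E'
from plant import snapshot,arm
import cv2
s=[]
for n in ["scene","side"]:
    f=snapshot(n)["frame"][:,:,::-1]; f=f[170:310,270:400] 
    s.append(cv2.resize(f,None,fx=3,fy=3,interpolation=cv2.INTER_CUBIC))
cv2.imwrite("pics/p6.png",cv2.hconcat(s))
E
```

```text
clock: 8.03
tcp_pos: [0.5841, -0.0593, 0.1422]
ee_rot: [[0.002, 0.28, -0.96], [0.0, -0.96, -0.28], [-1.0, 0.0, -0.002]]
contact_force: [0.1, 0.1, -0.4]
finger_gap: 0.002
clock: 8.45
tcp_pos: [0.5852, -0.0595, 0.1182]
ee_rot: [[0.004, 0.283, -0.959], [-0.001, -0.959, -0.283], [-1.0, 0.002, -0.003]]
contact_force: [-12.6, 4.4, 39.8]
finger_gap: 0.008
clock: 8.87
tcp_pos: [0.5831, -0.0595, 0.1405]
ee_rot: [[-0.001, 0.28, -0.96], [0.0, -0.96, -0.28], [-1.0, -0.0, 0.001]]
contact_force: [-0.0, 0.4, 0.2]
finger_gap: 0.002
```

View pics/p6.png

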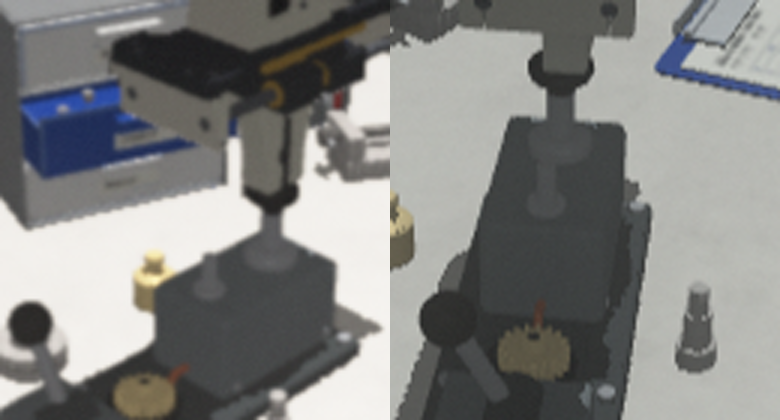

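The pin has risen, with its top at about (545,155) in the side crop. The plunger came back up and the lever is still shut. Two more strokes, with a bit more lift between them.

```bash
for i in 1 2; do python3 -m pendant '[0,0,0,1,0,0,1,0,0,0,1,0,0,1,0,0,0,0.5,0,0,1,0,0,0,0.2,0,0,1,0,0,0,0,0,0,1]'|grep -E "tcp|force"; python3 -m pendant '[0,0,0,-1,0,0,1,0,0,0,-1,0,0,1,0,0,0,-0.75,0,0,1,0,0,0,0,0,0,1,0,0,0,0,0,0,1]'|grep -E "clock|tcp|force"; done; python3 - <<'E'
from plant import snapshot,arm
import cv2
s=[]
for n in ["scene","side"]:
    f=snapshot(n)["frame"][:,:,::-1]; f=f[170:310,270:400] 
    s.append(cv2.resize(f,None,fx=3,fy=3,interpolation=cv2.INTER_CUBIC))
cv2.imwrite("pics/p7.png",cv2.hconcat(s))
E
```

```text
tcp_pos: [0.5842, -0.0597, 0.1183]
contact_force: [-13.5, 2.8, 36.9]
clock: 9.8
tcp_pos: [0.5834, -0.0594, 0.1412]
contact_force: [-0.4, 0.0, -0.0]
tcp_pos: [0.5845, -0.0596, 0.1183]
contact_force: [-11.7, 3.9, 36.4]
clock: 10.63
tcp_pos: [0.5831, -0.0594, 0.1413]
contact_force: [-0.4, 0.4, -0.3]
```

View pics/p7.png

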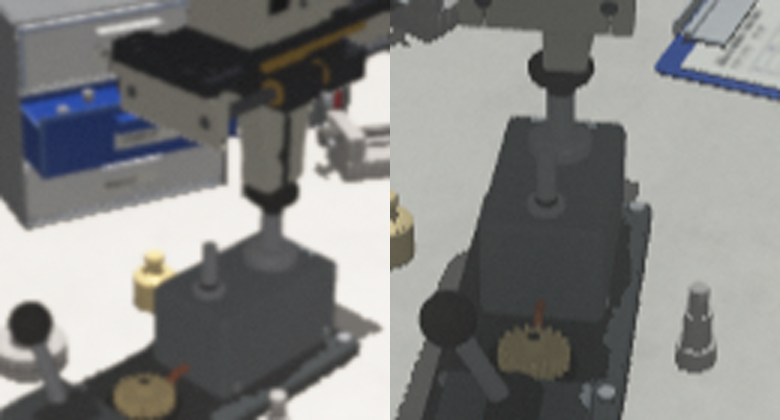

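The dark band now shows at the pin's foot, at about (545,203). One extra full stroke for safety (harmless), then I'll retract and inspect.

```bash
python3 -m pendant '[0,0,0,1,0,0,1,0,0,0,1,0,0,1,0,0,0,0.5,0,0,1,0,0,0,0.2,0,0,1,0,0,0,0,0,0,1]'|grep -E "tcp|force"; python3 -m pendant '[0,0,0,-1,0,0,1,0,0,0,-1,0,0,1,0,0,0,-1.5,0,0,1,0,0,0,-3,0,0,1,0,0,0,-4,0,0,1,0,0,0,-3,0,0,1,0,0,0,0,2,2,1,0,0,0,0,2.5,2.5,1,0,0,0,0,2.5,2.5,1,0,0,0,0,2,2,1,0,0,0,0,0,0,1]'; python3 - <<'E'
from plant import snapshot,arm
import cv2
s=[]
for n in ["scene","side"]:
    F=snapshot(n)["frame"][:,:,::-1]; cv2.imwrite(f"pics/{n}8.png",F); f=F[180:310,270:400] 
    s.append(cv2.resize(f,None,fx=3,fy=3,interpolation=cv2.INTER_CUBIC))
cv2.imwrite("pics/p8.png",cv2.hconcat(s))
E
```

```text
tcp_pos: [0.5842, -0.0596, 0.1183]
contact_force: [-11.0, 3.0, 30.7]
clock: 12.07
tcp_pos: [0.5198, -0.174, 0.2494]
ee_rot: [[-0.002, 0.278, -0.961], [-0.0, -0.961, -0.278], [-1.0, -0.001, 0.002]]
contact_force: [0.5, 0.9, -0.5]
finger_gap: 0.005
```

View pics/p8.png

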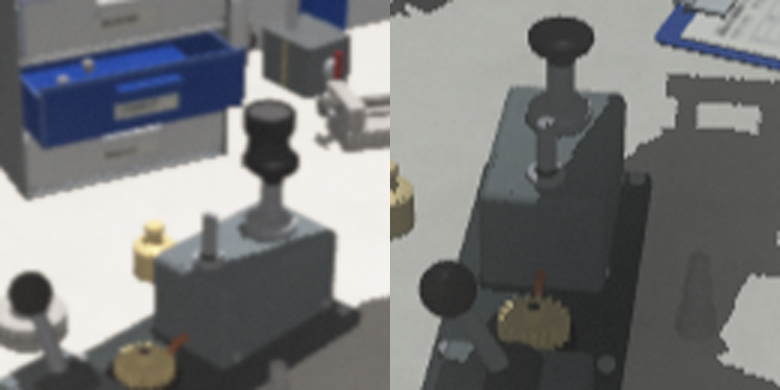

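View pics/side8.png

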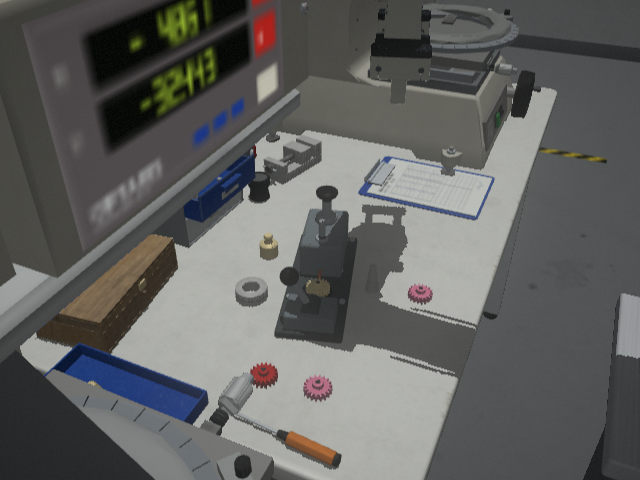

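```bash
python3 - <<'E'
from h import *
np.set_printoptions(precision=4,suppress=True)
A=lambda u,v:(270+u/3,180+v/3)
B=lambda u,v:(270+(u-390)/3,180+v/3)
print('pin',tri(A(210,217),B(545,122)),'before ',tri((340,261.3),(322.1,232.1)))
for z in (.076,.09,.097,.104): print(z,proj('scene',(.573,-.012,z)),proj('side',(.573,-.012,z)))
print('ball',tri(A(30,293),B(447,290)))
print('head',tri(A(271,162),B(560,38)))
E
```

```text
pin (array([ 0.5735, -0.0121,  0.1016]), np.float64(7.284764778010102e-05)) before  (array([ 0.5726, -0.0116,  0.0826]), np.float64(0.0015315144266971987))
0.076 [339.9057 264.6647] [321.8782 235.0409]
0.09 [340.0136 258.0447] [321.9215 227.2724]
0.097 [340.0682 254.6952] [321.9435 223.3364]
0.104 [340.1232 251.3189] [321.9657 219.3654]
ball (array([0.5685, 0.1077, 0.087 ]), np.float64(0.0020536732422490388))
head (array([ 0.5875, -0.0625,  0.1187]), np.float64(0.0007473907000857245))
```

Triangulation puts the pin top at 102 ± 2 mm, so I want a closer look at the band and a comparison of the frames after each stroke.

```bash
python3 - <<'E'
import cv2
s=[]
for n,dy in (("p6",0),("p7",0),("p8",30)):
    f=cv2.imread(f"pics/{n}.png")
    a=f[215-dy:310-dy,170:250]; b=f[125-dy:220-dy,505:585]
    s.append(cv2.vconcat([cv2.resize(a,None,fx=3,fy=3),cv2.resize(b,None,fx=3,fy=3)]))
cv2.imwrite("pics/cmp.png",cv2.hconcat(s))
E
```

```text
(no output)
```

View pics/cmp.png

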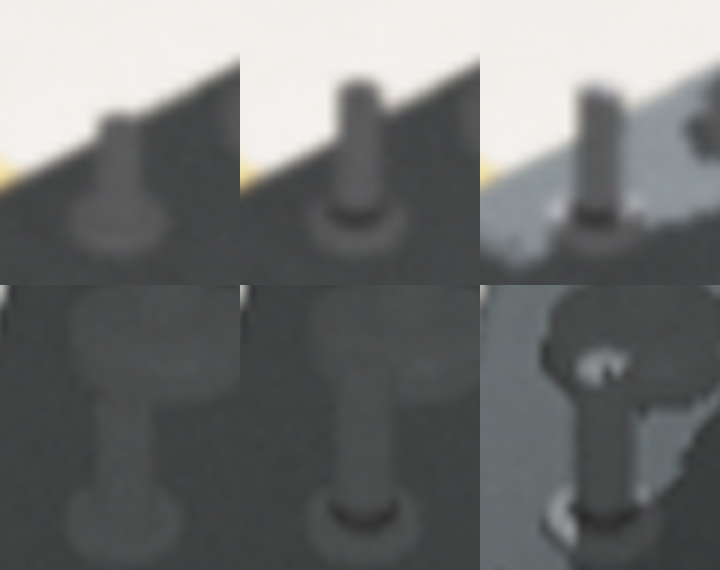

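The dark band shows fully after stroke 4, and the pin stands at the same height after stroke 5, so it is fully out. In the side view the weight (268,246), ring (251,291), shaft (372,279) and gear (318,288) are where they began.

```bash
python3 -c "
from plant import arm
print(arm.get_obs()['clock'],arm.close_job())"
```

```text
the job is handed in; nothing more can be done
12.1667 None
```

The job is handed in at 12.2 s of the 48 s allowed; it reports no verdict. I pushed the vent lever over to its stop with closed fingertips, then gave the plunger five full strokes, letting it come fully back up after each one. After that I pulled the arm clear.

**Lever:** the ball sits 29 to 30 mm behind the block's centre line, 87 mm above the table. That matches the shut position at the stop.

**Pin:** the dark band shows round its foot, and the pin did not rise between the fourth and fifth strokes. Triangulation put its top at 101.6 mm against a nominal 104 mm, about 2 mm low. That is within the calibration error but close to the 25.5 mm limit, so I relied on the band and the unchanged height.

**Plunger and loose parts:** the plunger is back up. The gear, weight, ring gauge and shaft look unmoved in the side view, judged by eye; the shaft was in the arm's shadow.

**Forces:** the highest reading was about 48 N (44 N of it straight down), when the first stroke reached its stop through the fingertips. Later strokes stayed at or below about 42 N.

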